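# Key the gear onto the slanted spindle and shut its guard

### The arm

A 6-joint arm with a two-finger parallel gripper is mounted at the origin on the work surface. World frame = base frame: x ahead of the robot, y to its left, z up, the work surface at z = 0. Lengths are in m, angles in degrees, forces in N, time in s.
With the tool pointing down it reaches from about 0.4 to 0.825 m from the base axis. Payload 7 kg.
Tool frame: the origin (TCP) lies midway between the tips of the shut fingers; the grasp point (between the pads) lies 19 mm behind it; z points along the fingers, y is the line along which they close (so a half turn about z gives the same grasp; the last joint's range is limited). The gripper opens to 88 mm and grips with 3 to 60 N. Pads are 19 mm wide; open, the fingers measure 130 mm over their backs; the gripper's body (78 mm by 193 mm) begins 47 mm behind the grasp point.
Start: joints at [88.871, 20.546, 0.682, 0, -70.136, -16.507], TCP at [0.205, 0.643, 0.227] pointing down, gripper open.
Joint ranges: [-176.03, 176.03], [-82.01, 121.73], [-58.28, 71.71], [-173.87, 95.51], [-174.79, -0.11], [-173.66, 173.66]. Speed limits (degrees/s): [136.94, 136.94, 172.46, 180, 180, 180].

### API

Orientations are given as [roll, pitch, yaw] about the fixed x, y, z axes, in that order (R = Rz(yaw) Ry(pitch) Rx(roll)).
In Python, from plant import telemetry, viewer, workorder gives the robot as it stands. The module is installed in compiled form; this text tells all that it offers.
- The arm moves only by the tool carry_out, never from a script. Its argument "rows" is a list of rows, each a list of 6 numbers: the shift along the tool's x, y, z in m, then the turn, a rotation vector about the tool's x, y, z in rad. In form: [[tx, ty, tz, ax, ay, az], ...]. A call has 1 to 8 rows; each row is the pose to reach, as a shift and turn from the pose commanded when the call began, along the tool's axes at that moment; what a row does not reach only later rows make up. A row lasts 1/8 s, in which the tool goes at most 62.5 mm and 10.7 degrees, less where a joint would pass 70% of its speed; a pose out of reach is approached as far as the arm can. A call with a gripper value outside its range is refused whole. "grip" is the gripper's target within -1 to 1 (fully open at 1, half-way at 0, shut at -1), set as the call begins (left out, the last holds). The fingers move at their own pace and stop on an object; the grip force is fixed at half the most. Time passes only in rows, so rows that repeat a pose let the fingers close. It gives the time, the measured TCP pose, the force, the opening and the grip force at its end, in the units of the state.
- telemetry.get_obs(): the state, without advancing time (a new reading comes with each control period).
- viewer.snapshot(name): name is "scene" or "top"; returns the picture (384x512x3 uint8, red, green, blue); there is no depth.
- viewer.camera_info(name): a dict with "intrinsics" (3x3 intrinsics, pixels), "k1" (the pictures are not rectified: a ray, as slopes to the right and down, at radius r is drawn at 1 + k1 r^2 times it, then the intrinsics apply), "extrinsics" (4x4, takes a point from camera to world coordinates). Camera axes: x right, y down, z forward; pixel columns grow to the right and rows downward; lengths in m; the calibration is good to about 2 mm. A picture is of the moment at which its call begins. camera_info takes no time and is no camera call.
- workorder.close_job(): hands the job in; it is judged then, once.
The state is a dict: "clock": time; "joint_pos": joint angles; "qvel": joint speeds; "tau": joint torques, N m; "tool_pos": TCP position; "orientation": TCP orientation; "force": force on the tool from outside, world axes, zero at the start; "moment": the same for the moment, N m; "opening": finger opening in m; "gripper_force": force on a finger pad.
Only numpy, scipy, OpenCV 4.12 (cv2) and the standard library are available. Lean on these libraries where they do the work, as an engineer would, in place of code of your own. Each camera call takes 0.05 s, during which the arm holds its last target. There are 200 camera calls.

### The job

Pick up the brass gear, slip it toothed side first over the slanted shaft of the green gear head, and turn it until its keyway drops over the key and it sits fully home against the collar. Let go, then swing the yellow guard flap completely shut over it so its tab goes down behind the rim. Leave the lampshade, spanner and jar where they are.

Things in the scene. Friction and masses are not known exactly. Their poses are not given: they have to be found in the camera images.
- gear: Loose brass gear, 0.4 kg, on the bench, boss up. Toothed disc 74 mm wide, 16 mm thick, under a hexagonal boss 38 mm across flats (40 mm high overall). Origin: on the axis at the disc's underside; z towards the boss; x at the keyway (red strokes on disc and boss). Flat normals at 0, 60, 120... degrees from x. Through bore 22 mm wide; keyway all along it, 9 mm wide, to 15.8 mm from the axis.
- head: Fixed slanted green gear head. Origin: top centre of the collar (34 mm wide) round the shaft's foot, 140 mm above the bench; z out along the shaft, leaning 30 degrees from vertical towards the robot; x up the slope, y level. Face plate (170 by 190 mm) 12 mm below the origin. The gear is home when its underside is on the collar, z = 0.
- shaft_tip (a point): End of the shaft, on its axis at head z = 46 mm (same axes as the head). Steel, 19 mm wide, last 6 mm tapered. A red stroke on the end points to the side where the key is: this direction varies and is not reported, but lies within 35 degrees either side of head x (uphill). The shaft is locked and does not turn.
- key_end (a point): Point on the shaft's axis level with the key's upper end, head z = 20 mm. The brass key, 6 mm wide, runs from here down to z = 0 and stands out to 14 mm from the axis; above it the shaft is plain. The gear rests on the key's end until its keyway lines up within about 7 degrees, then goes on down. Friction can hold it against its own weight: press lightly along the shaft.
- guard (a joint): Angle (rad) of the clear guard flap in a yellow frame: 0 shut, flat over the gear and parallel to the face; up to 2.3 open. Starts at 1.85 to 2.2, leaning out to the head's -y side (robot's right). Friction hinge, 0.2 N m: stays where left and must be pushed all the way. Shut, its underside is 52 mm above the collar, so it cannot shut over a gear that is not home.
- guard_hinge (a point): On the hinge axis at mid-flap: head (0, -75, 52) mm. Axis parallel to head x. The frame turns with the flap: y along the flap to its free edge, z out of its outer face (along the shaft when shut). The hinge wall below stands at head y = -78 to -84 mm, up to z = 52 mm, 120 mm along x.
- guard_edge (a point): Middle of the flap's free edge on its outer face, moves with the flap, 150 mm from the hinge. Flap 110 mm along the hinge, 4 mm thick. Its tab, 60 mm wide, stands 20 mm inwards from the free edge and goes down inside the rim wall (head y = 81 to 87 mm, top at z = 46 mm, 120 mm along x).
- shade: Bystander: copper dome lampshade with a brass neck, 116 mm wide, 93 mm high, origin centre of underside.
- spanner: Bystander: spanner lying on the bench, 160 mm long.
- jar: Bystander: small jar, 56 mm wide, 80 mm high, origin centre of underside.

How it is judged:
By the outcome, as a careful person would: the job done as asked, in the order asked, and still so for the second after the job is handed in, with the robot touching nothing.
It also fails if it takes over 59 s, if anything falls off the work surface, if the arm or the gripper's body presses on something with over 40 N, if the wrist force passes 120 N, or if a joint passes its speed limit or range.

## Working session

There is one attempt and no reset: what is moved stays moved. The work goes in short steps, Python scripts to look and compute and a tool call to move; the robot and the scene stay as the last step left them, time stands still between calls to the robot, and variables do not carry over. Pictures are saved under pics/ and viewed, at most 10 in all, crops included, and the job is handed in when it is done.

Besides the shell and the picture viewer there is one more tool, called after "Emit:" by a JSON object that holds its "op" and its "data". carry_out: Moves the arm, as the interface text tells. Its arguments: {"type":"object","properties":{"rows":{"type":"array"},"grip":{"type":"number"}},"required":["rows"]}

```bash
mkdir -p pics; python3 - <<'E'
from plant import telemetry, viewer
import cv2, numpy as np
for n in ("scene","top"):
    im=viewer.snapshot(n); cv2.imwrite(f"pics/{n}0.png",im[:,:,::-1])
    i=viewer.camera_info(n); print(n,np.array(i["intrinsics"]).round(2).tolist(),i["k1"],np.array(i["extrinsics"]).round(4).tolist())
print(telemetry.get_obs())
E
```

```text
scene [[422.2, 0.0, 259.94], [0.0, 422.2, 190.15], [0.0, 0.0, 1.0]] 0.02232257370494256 [[-0.5836, 0.5494, -0.598, 1.1742], [0.8119, 0.4108, -0.4149, 0.4335], [0.0177, -0.7277, -0.6857, 0.8708], [0.0, 0.0, 0.0, 1.0]]
top [[370.15, 0.0, 257.88], [0.0, 370.15, 192.82], [0.0, 0.0, 1.0]] 0.008475938190488105 [[-0.0229, -0.995, 0.0977, 0.4392], [-0.9997, 0.0223, -0.0068, -0.039], [0.0046, -0.0978, -0.9952, 0.9605], [0.0, 0.0, 0.0, 1.0]]
{'clock': 0.1, 'joint_pos': array([ 8.88730183e+01,  2.05867293e+01,  6.38477001e-01, -1.79947553e-02,
       -7.01369445e+01, -1.65081091e+01]), 'qvel': array([-0.03848561, -0.04895779,  0.09983988,  0.05901066, -0.02525418,
       -0.04154457]), 'tau': array([-2.15105305e-03, -5.84164310e+01,  2.93752384e+01,  7.01549828e+00,
        1.01584475e-02, -5.17426622e-05]), 'tool_pos': array([0.20437149, 0.64284406, 0.22571822]), 'orientation': array([ 1.79913508e+02, -7.99116732e-03, -1.76412115e+01]), 'force': array([ 0.0760283 , -0.83234283,  0.47198146]), 'moment': array([-0.01186073,  0.02719493,  0.05003335]), 'gripper_force': 0.0, 'opening': 0.0876807638116726}
```

View pics/scene0.png

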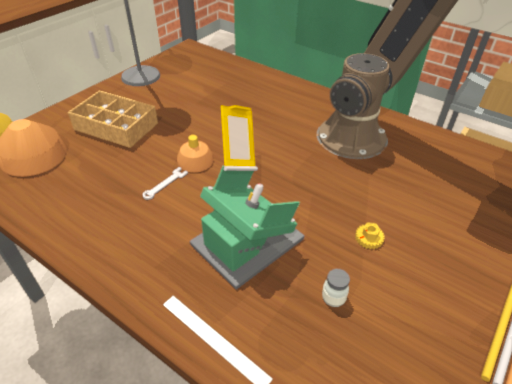

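View pics/top0.png

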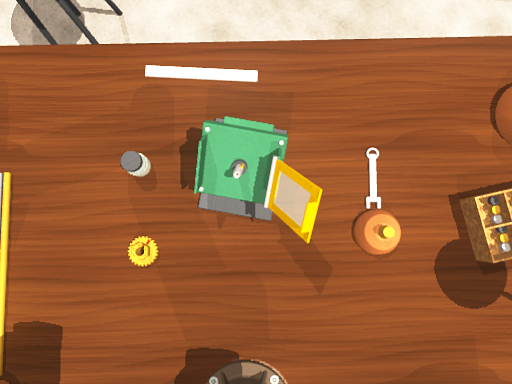

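The scene view shows the head near (255,215), the gear at (370,236), and the open yellow flap at (238,135). In the top view the gear is at (143,251), the head at (240,168) and the flap at (297,200). Next I'll enlarge these parts.

```bash
python3 - <<'E'
import cv2, numpy as np
t=cv2.imread("pics/top0.png"); s=cv2.imread("pics/scene0.png")
def c(im,x,y,w,h,W,H): return cv2.resize(im[y:y+h,x:x+w],(W,H),interpolation=cv2.INTER_CUBIC)
a=np.zeros((600,800,3),np.uint8)
a[:360,:420]=c(t,190,110,140,120,420,360)      # x3
a[:360,420:800]=c(s,185,95,126.667.__int__(),120,380,360)  # x3 approx (126->380)
a[360:600,:240]=c(t,123,231,40,40,240,240)     # x6
a[360:600,240:480]=c(s,350,216,40,40,240,240)  # x6
a[360:600,480:720]=c(t,224,150,30,30,240,240)  # x8
cv2.imwrite("pics/crops0.png",a)
E
```

```text
(no output)
```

View pics/crops0.png

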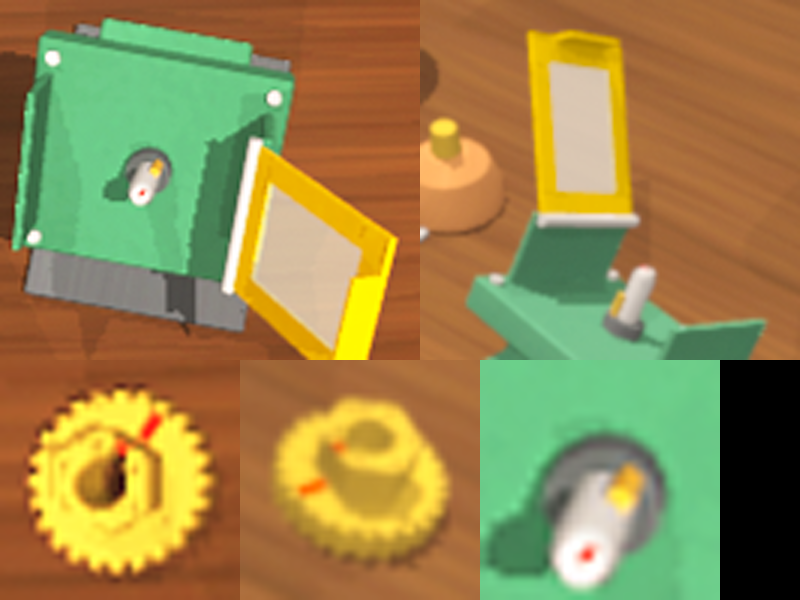

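The crops show these positions. The shaft tip is at (586,555) in the x8 crop, and the brass key is at about (625,487) in that crop and (617,303) in the scene crop. The gear's keyway stroke is at (150,427) on the disc and (121,447) on the boss. The white hinge rod runs from (257,142) to (230,290). I'll fit poses to these points.

```bash
cat > h.py <<'E'
import numpy as np, cv2
from scipy.optimize import least_squares
from scipy.spatial.transform import Rotation as R
from plant import telemetry, viewer
CI={n:viewer.camera_info(n) for n in ("scene","top")}
def proj(n,P):
    i=CI[n]; E=np.array(i["extrinsics"]); p=(np.atleast_2d(P)-E[:3,3])@E[:3,:3]
    s=p[:,:2]/p[:,2:]; s=s*(1+i["k1"]*(s**2).sum(1,keepdims=True)); K=np.array(i["intrinsics"])
    return s*K[0,0]+K[:2,2]
def unproj(n,uv,z):
    return least_squares(lambda q:(proj(n,[q[0],q[1],z])-uv)[0],[.5,0]).x
def headR(yaw): # yaw of uphill direction
    return R.from_euler("z",yaw).as_matrix()@R.from_euler("y",-30,degrees=True).as_matrix()
E
cat > fit.py <<'E'
from h import *
T3=lambda u,v:np.array([190+(u+.5)/3-.5,110+(v+.5)/3-.5])
S3=lambda u,v:np.array([185+(u-420+.5)/3.016-.5,95+(v+.5)/3-.5])
T6=lambda u,v:np.array([123+(u+.5)/6-.5,231+(v-360+.5)/6-.5])
S6=lambda u,v:np.array([350+(u-240+.5)/6-.5,216+(v-360+.5)/6-.5])
T8=lambda u,v:np.array([224+(u-480+.5)/8-.5,150+(v-360+.5)/8-.5])
# head: (cam, px, point fn(L))
D=[("top",T8(585,555),lambda L:[0,0,.046]),("scene",S3(646,271),lambda L:[0,0,.045]),
("top",T3(257,142),lambda L:[L,-.075,.052]),("top",T3(230,290),lambda L:[-L,-.075,.052]),
("scene",S3(538,219),lambda L:[L,-.075,.052]),("scene",S3(637,219),lambda L:[-L,-.075,.052]),
("scene",S3(765,322),lambda L:[-.06,.084,.046]),
("top",T3(42,33),lambda L:[.095,.085,-.012]),("top",T3(295,73),lambda L:[.095,-.085,-.012])]
def res(q):
    Rh=headR(q[2]); return np.concatenate([(proj(c,Rh@np.array(f(q[3]))+[q[0],q[1],.14])-p)[0] for c,p,f in D])
s=least_squares(res,[.5,0,0,.055],loss="soft_l1"); q=s.x
print("head",q[:2].round(4),"yaw",np.degrees(q[2]).round(2),"L",q[3].round(4)); print(res(q).reshape(-1,2).round(1).tolist())
Rh=headR(q[2]); O=np.r_[q[:2],.14]
# flap
F=[("scene",S3(528,32),.055),("scene",S3(622,38),-.055),("top",T3(397,238),.055),("top",np.array([309,241.]),-.055)]
def rf(a):
    a=a[0]; return np.concatenate([(proj(c,O+Rh@np.array([x,-.075+.15*np.cos(a),.052+.15*np.sin(a)]))-p)[0] for c,p,x in F])
f=least_squares(rf,[2.]); print("guard",f.x,rf(f.x).reshape(-1,2).round(1).tolist())
# key
def rk(ph,z=.017):
    P=O+Rh@np.array([.0125*np.cos(ph[0]),.0125*np.sin(ph[0]),z]); return np.r_[(proj("top",P)-T8(627,485))[0],(proj("scene",P)-S3(617,303))[0]]
for z in (.010,.015,.02):
  k=least_squares(rk,[0.],kwargs=dict(z=z)); print("key",z,np.degrees(k.x),rk(k.x,z).round(2))
print("red on tip rel",[ (Rh.T@(np.r_[unproj("top",T8(588,552),.1798),.1798]-O)).round(4)])
# gear
for n,c,d,b in (("top",T6(121,481),T6(150,427),T6(121,447)),("scene",S6(361,481),S6(313,489),S6(337,447))):
  print(n,"disc ctr z8",unproj(n,c,.008).round(4),"disc stroke",unproj(n,d,.016).round(4),"boss stroke",unproj(n,b,.04).round(4))
o=telemetry.get_obs(); print(o["tool_pos"],o["orientation"])
E
python3 fit.py
```

```text
head [ 0.577  -0.0026] yaw -11.72 L 0.0582
[[-1.0, 1.3], [-0.2, -0.6], [-0.3, -0.2], [-0.8, 0.6], [0.5, -1.2], [-1.5, -0.5], [-0.5, -0.9], [3.1, -2.3], [-4.0, -1.7]]
guard [2.19783457] [[-0.5, -0.4], [-2.2, 2.9], [-0.7, 0.5], [-1.2, 1.5]]
key 0.01 [-31.07500534] [-0.45  0.22 -0.58 -0.2 ]
key 0.015 [-25.199658] [-1.21  0.64  0.33 -1.7 ]
key 0.02 [-20.99234847] [-1.86  1.19  1.24 -3.28]
red on tip rel [array([ 0.0035, -0.0023,  0.0439])]
top disc ctr z8 [0.3914 0.2502] disc stroke [0.414  0.2358] boss stroke [0.4068 0.2406]
scene disc ctr z8 [0.3901 0.2519] disc stroke [0.4144 0.2385] boss stroke [0.4075 0.2419]
[0.20437149 0.64284406 0.22571822] [ 1.79913508e+02 -7.99116732e-03 -1.76412115e+01]
```

```bash
sed -i 's/\[.095,.085,-.012\]/[.085,.095,-.012]/; s/\[.095,-.085,-.012\]/[.085,-.095,-.012]/' fit.py; python3 fit.py | head -6
cat >> h.py <<'E'
def tgt(p,Rm,n=8,cur=None):
    """print n interpolated rows from the current (measured) pose to p,Rm"""
    o=telemetry.get_obs()
    p0,R0=(o["tool_pos"],R.from_euler("xyz",o["orientation"],degrees=True)) if cur is None else cur
    t=R0.inv().apply(np.asarray(p)-p0); w=(R0.inv()*Rm).as_rotvec()
    print("shift",t.round(4),"rot",w.round(4),"| mm",np.linalg.norm(t)*1e3//1,"deg",np.degrees(np.linalg.norm(w)).round(1))
def down(yaw): return R.from_euler("xyz",[180,0,yaw],degrees=True)
E
python3 - <<'E'
from h import *
tgt([.391,.251,.13],down(-70)); tgt([.391,.251,.13],down(-121)); 
E
```

```text
head [ 0.5791 -0.0031] yaw -12.41 L 0.0579
[[-0.9, 0.3], [-0.8, -0.2], [-0.0, -0.6], [-1.0, -0.2], [0.1, -1.0], [-1.7, -0.2], [-1.2, -0.2], [-1.1, -0.0], [0.2, 3.2]]
guard [2.20345007] [[-0.7, -0.3], [-2.1, 3.3], [-0.6, 0.3], [-1.7, 1.1]]
key 0.01 [-35.58579667] [ 0.1  -0.38 -1.32 -0.03]
key 0.015 [-27.54711329] [-0.8  -0.13 -0.39 -1.44]
key 0.02 [-22.22495494] [-1.54  0.34  0.54 -2.96]
shift [0.2966 0.3167 0.0962] rot [ 1.300e-03 -8.000e-04  9.138e-01] | mm 444.0 deg 52.4
shift [0.2966 0.3167 0.0962] rot [ 1.000e-03 -1.500e-03  1.804e+00] | mm 444.0 deg 103.4
```

Emit:
{"op": "carry_out", "data": {"rows": [[0.037, 0.04, 0.012, 0, 0, 0.18], [0.074, 0.08, 0.024, 0, 0, 0.36], [0.111, 0.12, 0.036, 0, 0, 0.54], [0.148, 0.16, 0.048, 0, 0, 0.72], [0.185, 0.2, 0.06, 0, 0, 0.9], [0.222, 0.24, 0.072, 0, 0, 1.08], [0.259, 0.28, 0.084, 0, 0, 1.26], [0.2966, 0.3167, 0.0962, 0, 0, 1.44]], "grip": 1}}

```text
clock: 1.1
tool_pos: [0.3915, 0.2498, 0.1301]
orientation: [-180.0, 0.0, -100.5]
force: [1.8, 0.8, 0.1]
opening: 0.0875
gripper_force: 0.0
```

```bash
python3 - <<'E'
from h import *
o=telemetry.get_obs(); print(o["tool_pos"],o["orientation"],o["joint_pos"].round(1))
tgt([.391,.251,.06],down(-121))
tgt([.391,.251,.0185],down(-121))
E
```

```text
[0.39150496 0.24981403 0.13008977] [-1.79996892e+02  1.61989173e-02 -1.00460985e+02] [ 56.9   5.8 -32.8  -0.  -51.4 -67.4]
shift [-0.0011  0.0007  0.0701] rot [-0.000e+00  3.000e-04  3.585e-01] | mm 70.0 deg 20.5
shift [-0.001   0.0007  0.1116] rot [-0.000e+00  3.000e-04  3.585e-01] | mm 111.0 deg 20.5
```

Emit:
{"op": "carry_out", "data": {"rows": [[-0.001, 0.0007, 0.03, 0, 0, 0.18], [-0.001, 0.0007, 0.06, 0, 0, 0.3585], [-0.001, 0.0007, 0.085, 0, 0, 0.3585], [-0.001, 0.0007, 0.1, 0, 0, 0.3585], [-0.001, 0.0007, 0.111, 0, 0, 0.3585], [-0.001, 0.0007, 0.111, 0, 0, 0.3585]]}}

```text
clock: 1.85
tool_pos: [0.3904, 0.2523, 0.0188]
orientation: [180.0, -0.1, -120.7]
force: [-0.0, 0.5, -0.1]
opening: 0.0874
gripper_force: 0.0
```

Emit:
{"op": "carry_out", "data": {"rows": [[0, 0, 0, 0, 0, 0], [0, 0, 0, 0, 0, 0], [0, 0, 0, 0, 0, 0], [0, 0, 0, 0, 0, 0], [0, 0, 0, 0, 0, 0], [0, 0, 0, 0, 0, 0]], "grip": -1}}

```text
clock: 2.6
tool_pos: [0.3908, 0.2527, 0.0194]
orientation: [-180.0, 0.0, -120.7]
force: [0.9, -0.8, 0.9]
opening: 0.0379
gripper_force: 30.0
```

```bash
cat >> h.py <<'E'
YAW=np.radians(-12.0); O=np.array([.5785,-.003,.14]); GZ=.019
Rh=headR(YAW); M=np.array([[0,-1,0],[-1,0,0],[0,0,-1.]]).T
def ins(z,phi,dx=0,dy=0):
    "TCP pose for gear underside at head z (m), keyway at phi deg"
    return O+Rh@np.array([dx,dy,z+GZ]), R.from_matrix(Rh@R.from_euler("z",phi,degrees=True).as_matrix()@M)
E
python3 - <<'E'
from h import *
p,r=ins(.09,-28); print(p,r.as_euler("xyz",degrees=True)); tgt(p,r)
E
```

```text
[0.52519096 0.00833119 0.23439677] [-152.98887592   13.57604851 -126.72483545]
shift [ 0.1416 -0.2402 -0.2149] rot [ 0.4811 -0.2075  0.159 ] | mm 352.0 deg 31.4
```

Emit:
{"op": "carry_out", "data": {"rows": [[0, 0, -0.03, 0, 0, 0], [0, 0, -0.08, 0, 0, 0], [0, 0, -0.14, 0, 0, 0], [0, 0, -0.2, 0, 0, 0], [0, 0, -0.24, 0, 0, 0], [0, 0, -0.25, 0, 0, 0]]}}

```text
clock: 3.35
tool_pos: [0.3909, 0.2532, 0.2712]
orientation: [180.0, 0.2, -120.7]
force: [-0.7, 0.1, -4.8]
opening: 0.0379
gripper_force: 30.0
```

```bash
python3 - <<'E'
from h import *
p,r=ins(.09,-28); tgt(p,r); print(telemetry.get_obs()["joint_pos"].round(1),telemetry.get_obs()["opening"])
E
```

```text
shift [ 0.1422 -0.2405  0.0362] rot [ 0.4817 -0.2042  0.1579] | mm 281.0 deg 31.3
[ 57.2  -1.4 -20.4  -0.  -70.8 -87.9] 0.03785389844110663
```

Emit:
{"op": "carry_out", "data": {"rows": [[0.02, -0.035, 0, 0.07, -0.03, 0.02], [0.045, -0.075, 0, 0.15, -0.06, 0.05], [0.07, -0.12, 0, 0.24, -0.1, 0.08], [0.095, -0.165, 0, 0.33, -0.14, 0.11], [0.12, -0.205, 0.005, 0.42, -0.18, 0.14], [0.135, -0.23, 0.02, 0.4817, -0.2042, 0.1579], [0.1422, -0.2405, 0.0362, 0.4817, -0.2042, 0.1579], [0.1422, -0.2405, 0.0362, 0.4817, -0.2042, 0.1579]]}}

```text
clock: 4.35
tool_pos: [0.5226, 0.0051, 0.229]
orientation: [-153.2, 13.0, -126.9]
force: [-0.4, -0.6, -4.1]
opening: 0.0378
gripper_force: 30.0
```

```bash
python3 - <<'E'
from h import *
o=telemetry.get_obs(); print(o["tool_pos"],o["orientation"],o["joint_pos"].round(1)); p,r=ins(.09,-28); tgt(p,r)
t=viewer.snapshot("top")[:,:,::-1]; s=viewer.snapshot("scene")[:,:,::-1]
cv2.imwrite("pics/t1.png",t);cv2.imwrite("pics/s1.png",s)
a=np.hstack([cv2.resize(t[110:230,190:290],(400,480),interpolation=2),cv2.resize(s[110:230,200:300],(400,480),interpolation=2)])
cv2.imwrite("pics/c1.png",a)
E
```

```text
[0.52257613 0.00511779 0.22897309] [-153.17250965   13.01172336 -126.92089643] [  31.9  -10.3  -55.    43.2  -30.6 -106.8]
shift [-0.0053 -0.0021 -0.0038] rot [ 0.0024 -0.0103  0.0015] | mm 6.0 deg 0.6
```

View pics/c1.png

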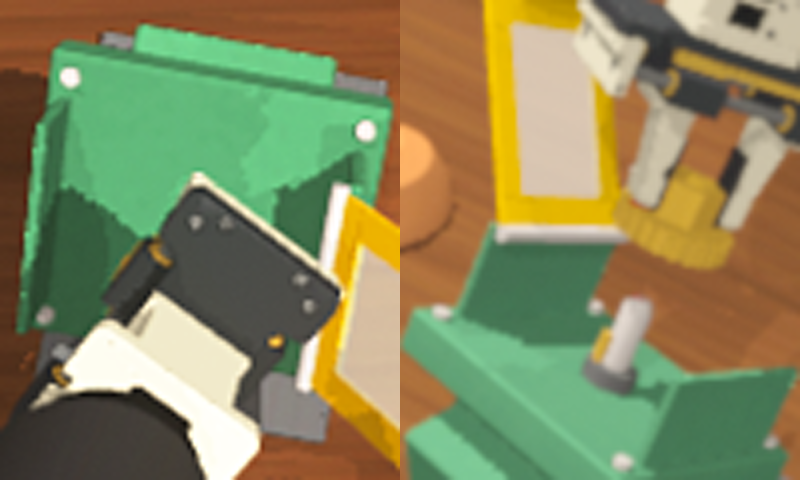

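The crop shows the gear held level over the shaft, with the disc at about (675,225) and the shaft tip at about (635,305) in the scene half. The top view is hidden by the gripper. I'll correct the residual pose error, then overlay the model.

Emit:
{"op": "carry_out", "data": {"rows": [[-0.005, -0.002, -0.0035, 0.0024, -0.01, 0.0015], [-0.005, -0.002, -0.0035, 0.0024, -0.01, 0.0015], [-0.005, -0.002, -0.0035, 0.0024, -0.01, 0.0015], [-0.005, -0.002, -0.0035, 0.0024, -0.01, 0.0015]]}}

```text
clock: 4.95
tool_pos: [0.5274, 0.0109, 0.2383]
orientation: [-152.8, 13.9, -126.5]
force: [-0.2, 0.1, -4.4]
opening: 0.0377
gripper_force: 30.0
```

```bash
cat >> h.py <<'E'
def circ(r,z,n=48):
    t=np.linspace(0,2*np.pi,n,endpoint=False); return np.c_[r*np.cos(t),r*np.sin(t),np.full(n,z)]
def overlay(im,n,x0,y0,w,h,k,phi,off=(0,0)):
    "draw held gear (from measured TCP; off = offset along tool x,y) and head model on an enlarged crop"
    o=telemetry.get_obs(); Rt=R.from_euler("xyz",o["orientation"],degrees=True).as_matrix()
    a=cv2.resize(im[y0:y0+h,x0:x0+w],(w*k,h*k),interpolation=cv2.INTER_CUBIC)
    def ln(P,c,cl=True):
        q=(proj(n,P)-[x0,y0]+.5)*k-.5; cv2.polylines(a,[np.round(q).astype(int)],cl,c,1)
    G=lambda P:o["tool_pos"]+(Rt@(M.T@0+M)@P.T).T if 0 else o["tool_pos"]+(P@M.T.T)@Rt.T
    gear=lambda P:o["tool_pos"]+((P-[0,0,GZ])@M.T+[off[0],off[1],0])@Rt.T
    for r,z in ((.037,0),(.037,.016)): ln(gear(circ(r,z)),(255,0,0))
    hd=lambda P:O+np.asarray(P)@Rh.T
    for r,z in ((.0095,.040),(.0095,.0),(.017,0)): ln(hd(circ(r,z)),(0,0,255))
    ln(hd([[0,0,0],[0,0,.046]]),(0,0,255),False)
    c,s=np.cos(np.radians(phi)),np.sin(np.radians(phi))
    for sg in (-.003,.003):
        ln(hd([[r*c-sg*s,r*s+sg*c,z] for r,z in ((.0095,0),(.014,0),(.014,.02),(.0095,.02))]),(255,0,255))
    ln(hd([[.06,-.075,.052],[-.06,-.075,.052]]),(0,0,255),False)
    ln(hd([[.06,.087,.046],[-.06,.087,.046]]),(0,0,255),False)
    return a
E
sed -i '/G=lambda P:o\["tool_pos"\]+(Rt/d' h.py
python3 - <<'E'
from h import *
o=telemetry.get_obs(); print(o["joint_pos"].round(1)); p,r=ins(.09,-28); tgt(p,r)
s=viewer.snapshot("scene")[:,:,::-1]; cv2.imwrite("pics/s2.png",s); t=cv2.imread("pics/top0.png")
a=np.hstack([overlay(s,"scene",215,140,60,75,8,-28)[:600,:480],cv2.copyMakeBorder(overlay(t,"top",220,145,32,40,10,-28)[:400,:320],0,200,0,0,0)])
cv2.imwrite("pics/c2.png",a)
E
```

```text
[  32.2  -10.7  -54.4   43.2  -30.6 -106.8]
shift [0.0043 0.0016 0.0025] rot [-0.0028  0.0073  0.0006] | mm 5.0 deg 0.4
```

View pics/c2.png

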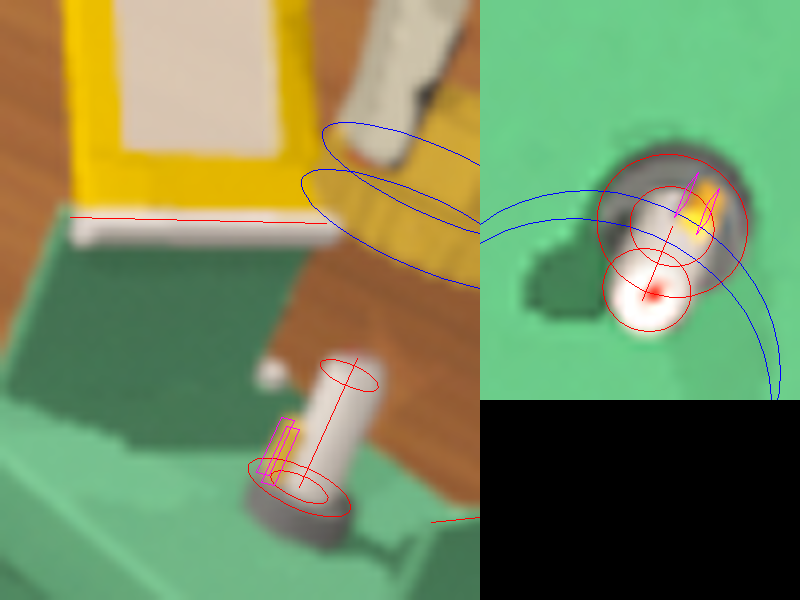

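The overlay shows the shaft model within about 1 px in the scene view; the real tip is at about (363,362) and the model at (358,358). The arm simply had not settled when I read it, so I'll undo the correction and let it settle.

Emit:
{"op": "carry_out", "data": {"rows": [[0.005, 0.002, 0.0035, -0.0024, 0.01, -0.0015], [0.005, 0.002, 0.0035, -0.0024, 0.01, -0.0015], [0.005, 0.002, 0.0035, -0.0024, 0.01, -0.0015], [0.005, 0.002, 0.0035, -0.0024, 0.01, -0.0015], [0.005, 0.002, 0.0035, -0.0024, 0.01, -0.0015], [0.005, 0.002, 0.0035, -0.0024, 0.01, -0.0015], [0.005, 0.002, 0.0035, -0.0024, 0.01, -0.0015], [0.005, 0.002, 0.0035, -0.0024, 0.01, -0.0015]]}}

```text
clock: 6.0
tool_pos: [0.525, 0.0077, 0.2332]
orientation: [-153.0, 13.4, -126.7]
force: [-0.7, 1.0, -4.8]
opening: 0.0377
gripper_force: 30.0
```

```bash
python3 - <<'E'
from h import *
p,r=ins(.09,-28); tgt(p,r)
s=viewer.snapshot("scene")[:,:,::-1]; cv2.imwrite("pics/s3.png",s); tgt(p,r)
cv2.imwrite("pics/c3.png",overlay(s,"scene",235,140,70,75,8,-28))
E
```

```text
shift [-0.0009 -0.0003 -0.0011] rot [-0.0005 -0.003   0.0018] | mm 1.0 deg 0.2
shift [-0.0009 -0.0003 -0.0011] rot [-0.0005 -0.0031  0.0018] | mm 1.0 deg 0.2
```

View pics/c3.png

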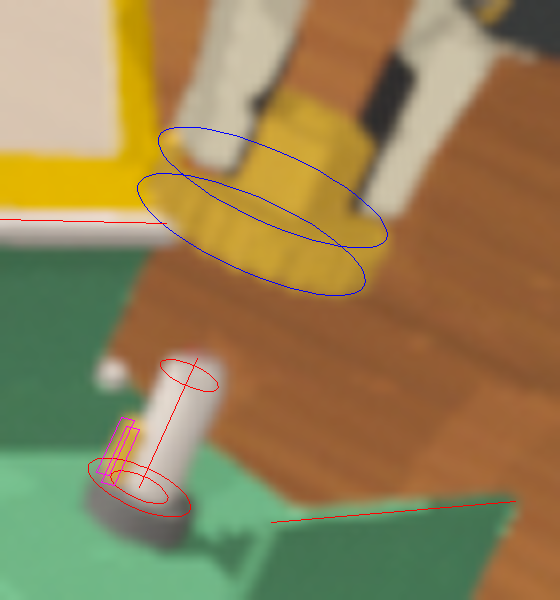

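```bash
cat > sil.py <<'E'
from h import *
import sys
from scipy.ndimage import map_coordinates
im=cv2.imread(sys.argv[1]).astype(float); n="scene"
o=telemetry.get_obs(); Rt=R.from_euler("xyz",o["orientation"],degrees=True).as_matrix()
gear=lambda P:o["tool_pos"]+((P-[0,0,GZ])@M.T)@Rt.T
hd=lambda P:O+np.asarray(P)@Rh.T
def samp(q): return np.stack([map_coordinates(im[...,c],[q[:,1],q[:,0]],order=1) for c in range(3)],1)
def best(pts,nrm,name):
    L=[]
    for dx in np.arange(-3,3.01,.25):
        for dy in np.arange(-3,3.01,.25):
            q=pts+[dx,dy]; L.append((np.linalg.norm(samp(q+nrm*.8)-samp(q-nrm*.8),axis=1).mean(),dx,dy))
    L.sort(reverse=True); print(name,[tuple(np.round(l,2)) for l in L[:5]])
# gear lower disc contour: hull of both discs, keep lower part
g=proj(n,np.vstack([gear(circ(.0365,0,120)),gear(circ(.0365,.016,120))]))
def hullpts(g,keep):
    h=cv2.convexHull(g.astype(np.float32))[:,0]; c=h.mean(0)
    p=[];m=[]
    for a,b in zip(h,np.roll(h,-1,0)):
        for t in np.arange(0,1,max(.02,.5/max(np.linalg.norm(b-a),.5))):
            x=a+t*(b-a); nn=np.array([b[1]-a[1],-(b[0]-a[0])]); nn/=np.linalg.norm(nn)+1e-9
            if nn@(x-c)<0: nn=-nn
            p.append(x);m.append(nn)
    p=np.array(p);m=np.array(m);k=keep(m); return p[k],m[k]
best(*hullpts(g,lambda m:m@np.array([.4,.92])>-.1),"gear")
s=proj(n,hd(np.vstack([circ(.0095,.040,60),circ(.0065,.046,60),circ(.0095,.022,60)])))
best(*hullpts(s,lambda m:m@np.array([-.42,.9])<.5),"shaft")
print("px of gear +head x/y/z 1mm", [ (proj(n,hd([d]))-proj(n,hd([[0,0,0]])))[0].round(2).tolist() for d in ([.001,0,0],[0,.001,0],[0,0,.001])])
E
python3 sil.py pics/s3.png
```

```text
gear [(np.float64(48.77), np.float64(0.5), np.float64(0.25)), (np.float64(48.59), np.float64(0.75), np.float64(0.25)), (np.float64(48.16), np.float64(0.5), np.float64(0.0)), (np.float64(48.12), np.float64(0.25), np.float64(0.25)), (np.float64(48.11), np.float64(0.75), np.float64(0.5))]
shaft [(np.float64(96.58), np.float64(0.25), np.float64(0.75)), (np.float64(96.55), np.float64(0.5), np.float64(0.75)), (np.float64(95.8), np.float64(0.5), np.float64(0.5)), (np.float64(95.65), np.float64(0.25), np.float64(1.0)), (np.float64(94.77), np.float64(0.25), np.float64(0.5))]
px of gear +head x/y/z 1mm [[-0.26, 0.02], [0.27, 0.22], [0.15, -0.34]]
```

Emit:
{"op": "carry_out", "data": {"rows": [[-0.0009, -0.0003, 0.015, 0, -0.003, 0.0018], [-0.0009, -0.0003, 0.03, 0, -0.003, 0.0018], [-0.0009, -0.0003, 0.04, 0, -0.003, 0.0018], [-0.0009, -0.0003, 0.043, 0, -0.003, 0.0018], [-0.0009, -0.0003, 0.046, 0, -0.003, 0.0018], [-0.0009, -0.0003, 0.048, 0, -0.003, 0.0018], [-0.0009, -0.0003, 0.048, 0, -0.003, 0.0018], [-0.0009, -0.0003, 0.048, 0, -0.003, 0.0018]]}}

```text
clock: 7.05
tool_pos: [0.5502, 0.0033, 0.1941]
orientation: [-153.1, 13.5, -126.8]
force: [-0.4, -0.6, -4.6]
opening: 0.0374
gripper_force: 30.0
```

```bash
cat >> h.py <<'E'
def where():
    o=telemetry.get_obs(); Rt=R.from_euler("xyz",o["orientation"],degrees=True).as_matrix()
    g=Rh.T@(o["tool_pos"]-O); a=Rh.T@Rt@M
    print("clk",o["clock"],"gear in head mm",(g*1e3-[0,0,GZ*1e3]).round(1),"phi",np.degrees(np.arctan2(a[1,0],a[0,0])).round(1),"axis",a[:,2].round(3),
      "F head",(Rh.T@o["force"]).round(1),"Mom head",(Rh.T@o["moment"]).round(2),"open",o["opening"].round(4), o["joint_pos"].round(0))
E
python3 -c "
from h import *
where()"
```

```text
Traceback (most recent call last):
  File "h.py", line 49, in where
    "F head",(Rh.T@o["force"]).round(1),"Mom head",(Rh.T@o["moment"]).round(2),"open",o["opening"].round(4), o["joint_pos"].round(0))
                                                                                      ^^^^^^^^^^^^^^^^^^
AttributeError: 'float' object has no attribute 'round'
```

Emit:
{"op": "carry_out", "data": {"rows": [[0, 0, 0.002, 0, 0, 0], [0, 0, 0.004, 0, 0, 0], [0, 0, 0.006, 0, 0, 0], [0, 0, 0.008, 0, 0, 0], [0, 0, 0.008, 0, 0, 0], [0, 0, 0.008, 0, 0, 0]]}}

```text
clock: 7.8
tool_pos: [0.5548, 0.0033, 0.1879]
orientation: [-153.4, 13.4, -126.8]
force: [-15.8, 7.2, -7.5]
opening: 0.0377
gripper_force: 30.0
```

```bash
sed -i 's/o\["opening"\].round(4)/round(o["opening"],4)/' h.py
python3 - <<'E'
from h import *
where()
s=viewer.snapshot("scene")[:,:,::-1]; cv2.imwrite("pics/s4.png",s)
cv2.imwrite("pics/c4.png",overlay(s,"scene",235,150,60,60,8,-28))
E
```

```text
clk 7.8 gear in head mm [ 2.7  1.2 34.7] phi -28.0 axis [ 0.008 -0.001  1.   ] F head [-18.4   3.7   2. ] Mom head [ 1.71  8.64 -0.09] open 0.0377 [  22.   -4.  -58.   58.  -19. -115.]
```

View pics/c4.png

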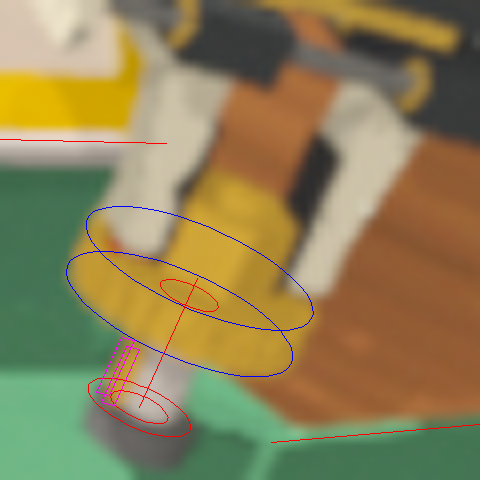

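The gear is on the shaft at z≈35 mm, but joint 3 is at its limit (-58°) and is pulling the path aside. I'll fit the arm's kinematics to see which postures can reach the end.

```bash
cat > kin.py <<'E'
from h import *
from scipy.optimize import least_squares
Rx=lambda a:R.from_euler("x",a,degrees=True).as_matrix()
Ry=lambda a:R.from_euler("y",a,degrees=True).as_matrix()
Rz=lambda a:R.from_euler("z",a,degrees=True).as_matrix()
def fk(q,k,s4=1):
    h,r0,sl,a2,a3,d4,w,d6,d6z=k
    A=Rz(q[0])@Ry(q[1]); B=A@Ry(-q[2]); C=B@Rx(s4*q[3]); D=C@Ry(-q[4])
    p=np.array([0,0,h])+Rz(q[0])@[r0,sl,0]+A@[0,0,a2]+B@[d4,0,a3]+D@[d6,w,d6z]
    # tool z = D x ; at j6: about D x
    E=D@Rx(-q[5])   # sign fixed below
    return p,D
J=[[88.873,20.587,.638,-.018,-70.137,-16.508],[56.9,5.8,-32.8,0,-51.4,-67.4],[57.2,-1.4,-20.4,0,-70.8,-87.9],[31.9,-10.3,-55,43.2,-30.6,-106.8],[32.2,-10.7,-54.4,43.2,-30.6,-106.8]]
P=[[.20437,.64284,.22572],[.3915,.24981,.13009],[.3909,.2532,.2712],[.5226,.0051,.2290],[.5274,.0109,.2383]]
E=[[179.91,-.008,-17.64],[180,0.02,-100.46],[180,.2,-120.7],[-153.17,13.01,-126.92],[-152.8,13.9,-126.5]]
if __name__=="__main__":
    o=telemetry.get_obs(); J.append(o["joint_pos"]);P.append(o["tool_pos"]);E.append(o["orientation"])
    print(o["joint_pos"].round(2))
    for s4 in (1,-1):
        f=lambda k:np.concatenate([fk(q,k,s4)[0]-p for q,p in zip(J,P)]+[0.003*np.asarray([k[1],k[4],k[8]])])
        s=least_squares(f,[.3,0,.1,.4,0,.4,.1,.25,0]); print(s4,s.x.round(4),(f(s.x)[:-3].reshape(-1,3)*1e3).round(1).tolist())
        print([np.degrees(np.arccos(np.clip(fk(q,s.x,s4)[1][:,0]@R.from_euler("xyz",e,degrees=True).as_matrix()[:,2],-1,1))).round(2) for q,e in zip(J,E)])
E
python3 kin.py
```

```text
[  22.35   -3.96  -58.28   57.55  -19.22 -114.75]
1 [-0.3388  0.2891 -0.6145  0.4671  0.0087  0.4746  0.4198 -0.2897 -0.2766] [[2.5, -20.6, 9.0], [9.7, 9.1, -3.8], [17.4, 21.0, -0.6], [-29.5, 11.5, -4.1], [-38.7, 5.6, -10.2], [42.8, -27.2, 9.7]]
[np.float64(0.03), np.float64(0.02), np.float64(0.01), np.float64(40.78), np.float64(40.77), np.float64(32.25)]
-1 [ 1.973e-01 -2.000e-04 -2.000e-04  6.031e-01  5.000e-04  4.632e-01
 -1.914e-01  3.787e-01 -1.000e-04] [[-0.2, 0.1, -0.1], [0.0, -0.1, -0.0], [0.1, -0.2, 0.0], [0.1, 0.2, 0.2], [-0.0, 0.1, -0.1], [-0.1, -0.2, -0.1]]
[np.float64(0.0), np.float64(0.02), np.float64(0.01), np.float64(0.03), np.float64(0.05), np.float64(0.0)]
```

```bash
cat >> kin.py <<'E'
K=[.1973,0,0,.6031,0,.4632,-.1914,.3787,0]
C0=(fk(J[0],K,-1)[1]@Rx(-J[0][5])).T@R.from_euler("xyz",E[0],degrees=True).as_matrix()
LO=np.array([-176.03,-82.01,-58.28,-173.87,-174.79,-173.66]); HI=np.array([176.03,121.73,71.71,95.51,-.11,173.66])
def full(q):
    p,D=fk(q,K,-1); return p,D@Rx(-q[5])@C0
def ik(p,Rm,n=60,seed=0,lo=LO,hi=HI,q0=None):
    rng=np.random.default_rng(seed); out=[]
    for i in range(n):
        x0=lo+(hi-lo)*rng.random(6) if q0 is None else q0
        f=lambda q:np.r_[(full(q)[0]-p)*10,(R.from_matrix(full(q)[1]).inv()*Rm).as_rotvec()]
        s=least_squares(f,x0,bounds=(lo,hi),x_scale=50)
        if s.cost<1e-8 and not any(np.abs(s.x-y).max()<1 for y in out): out.append(s.x)
    return out
E
cat > s.py <<'E'
from kin import *
a=full(telemetry.get_obs()["joint_pos"]); print(a[0]-telemetry.get_obs()["tool_pos"], R.from_matrix(a[1]).as_euler("xyz",degrees=True)-telemetry.get_obs()["orientation"])
W=LO*1.;V=HI*1.;W[2]=-80
for z in (0,.03,.06,.1):
    for q in ik(*ins(z,-28),lo=W,hi=V): print(z,q.round(1))
E
python3 s.py
```

```text
[-0.00032887 -0.00010103 -0.00044889] [-0.00247426 -0.00031179  0.00113007]
0 [   3.6   -0.3  -61.8   94.3   -7.7 -135.9]
0.03 [  19.6   -3.7  -59.8   63.7  -17.  -118.7]
0.06 [  27.1   -7.2  -57.1   50.4  -24.2 -111. ]
0.1 [  33.5  -11.6  -53.7   41.2  -32.8 -105.7]
```

```bash
cat >> kin.py <<'E'
def insT(z,phi,k,al,gz=.021,dx=0,dy=0):
    "tool y on flat normal 60k deg from -gear x, tool tilted al deg about own y"
    return O+Rh@np.array([dx,dy,z+gz]), R.from_matrix(Rh@Rz(phi+60*k)@M@Ry(al))
E
cat > s.py <<'E'
from kin import *
W=LO*1.;V=HI*1.;W[2]=-85;W[5]=-360;V[5]=360;V[3]=150
for k in (0,1,2,-1,3):
    for al in (-30,-20,-10,10,20,30):
        r=[]
        for z in (0,.06):
            S=ik(*insT(z,-28,k,al),n=4,lo=W,hi=V); r.append(S[0].round(0).astype(int).tolist() if S else None)
        tz=(Rz(-28+60*k)@M@Ry(al))[:,2]
        print(k,al,"toolz in head",tz.round(2),r)
E
python3 s.py
```

```text
0 -30 toolz in head [ 0.23  0.44 -0.87] [[-8, 2, -31, -68, -25, 31], [3, -8, -35, -50, -20, 5]]
0 -20 toolz in head [ 0.16  0.3  -0.94] [None, None]
0 -10 toolz in head [ 0.08  0.15 -0.98] [None, None]
0 10 toolz in head [-0.08 -0.15 -0.98] [[28, 3, -53, 52, -30, 245], [35, -3, -49, 40, -40, 252]]
0 20 toolz in head [-0.16 -0.3  -0.94] [[34, 9, -45, 41, -43, 250], [38, 3, -42, 35, -52, 254]]
0 30 toolz in head [-0.23 -0.44 -0.87] [[36, 15, -37, 35, -55, 253], [39, 9, -35, 31, -62, 255]]
1 -30 toolz in head [-0.26  0.42 -0.87] [[3, 8, -20, -29, -47, -319], [5, 2, -20, -27, -51, -324]]
1 -20 toolz in head [-0.18  0.29 -0.94] [[14, 4, -31, -13, -32, -340], [17, -3, -31, -10, -38, -346]]
1 -10 toolz in head [-0.09  0.15 -0.98] [[23, 0, -49, 23, -17, -21], [27, -7, -46, 18, -27, -19]]
1 10 toolz in head [ 0.09 -0.15 -0.98] [None, None]
1 20 toolz in head [ 0.18 -0.29 -0.94] [None, None]
1 30 toolz in head [ 0.26 -0.42 -0.87] [None, None]
2 -30 toolz in head [-0.5  -0.02 -0.87] [[20, 14, -19, 1, -58, -301], [22, 9, -18, 1, -64, -303]]
2 -20 toolz in head [-0.34 -0.01 -0.94] [[24, 8, -30, 9
[... 651 characters left out ...]
 214]]
-1 20 toolz in head [-0.34 -0.01 -0.94] [[24, 8, -30, 9, -44, 230], [26, 3, -29, 9, -51, -131]]
-1 30 toolz in head [-0.5  -0.02 -0.87] [[20, 14, -19, 1, -58, 239], [22, 9, -18, 1, -64, -123]]
3 -30 toolz in head [-0.23 -0.44 -0.87] [[36, 15, -37, 35, -55, -287], [39, 9, -35, 31, -62, -285]]
3 -20 toolz in head [-0.16 -0.3  -0.94] [[34, 9, -45, 41, -43, -290], [38, 3, -42, 35, -52, -286]]
3 -10 toolz in head [-0.08 -0.15 -0.98] [[28, 3, -53, 52, -30, -295], [35, -3, -49, 40, -40, -288]]
3 10 toolz in head [ 0.08  0.15 -0.98] [None, None]
3 20 toolz in head [ 0.16  0.3  -0.94] [None, None]
3 30 toolz in head [ 0.23  0.44 -0.87] [[-8, 2, -31, -68, -25, 211], [3, -8, -35, -50, -20, 185]]
```

Tilting the tool 15° about its closing line keeps the pads flush on the same flats and brings joint 3 to about -49°. The gear is threaded on the shaft, so I'll release it here and regrip it with that tilt.

Emit:
{"op": "carry_out", "data": {"rows": [[0, 0, 0, 0, 0, 0], [0, 0, 0, 0, 0, 0], [0, 0, 0, 0, 0, 0], [0, 0, 0, 0, 0, 0], [0, 0, 0, 0, 0, 0]], "grip": 0.6}}

```text
clock: 8.48
tool_pos: [0.5554, 0.0024, 0.1892]
orientation: [-153.3, 13.4, -126.8]
force: [-0.2, -0.8, 0.6]
opening: 0.0699
gripper_force: 0.0
```

```bash
python3 - <<'E'
from kin import *
where()
p,r=insT(.045,-28,0,15); print(ik(p,r,n=1,q0=telemetry.get_obs()["joint_pos"].clip(LO+.01,HI-.01))); tgt(p,r)
s=viewer.snapshot("scene")[:,:,::-1]; cv2.imwrite("pics/s5.png",s)
cv2.imwrite("pics/c5.png",cv2.resize(s[140:220,225:305],None,fx=6,fy=6,interpolation=2))
E
```

```text
clk 8.475 gear in head mm [ 4.1  0.5 35.5] phi -28.0 axis [0.006 0.001 1.   ] F head [ 0.3 -0.8  0.6] Mom head [ 0.09  1.62 -0.06] open 0.0699 [  22.   -4.  -58.   58.  -19. -115.]
[array([  35.33748577,    1.41495676,  -46.51265536,   38.91475672,
        -43.53506147, -107.91316672])]
shift [ 0.0024  0.0034 -0.0115] rot [0.0049 0.2584 0.0005] | mm 12.0 deg 14.8
```

View pics/c5.png

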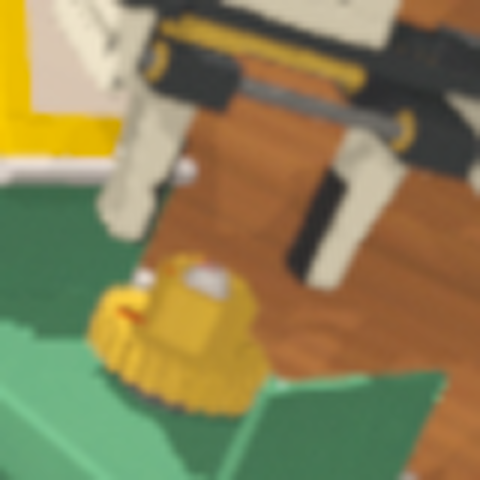

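The gear slid down the shaft when released. The crop shows the disc low on the face at about (180,350), with the shaft end showing in the boss at about (208,280). It may already be keyed and home, so I'll check numerically by matching its outline at several heights.

```bash
cat > zfit.py <<'E'
from h import *
import sys
from scipy.ndimage import map_coordinates
im=cv2.imread(sys.argv[1]).astype(float)
def samp(q): return np.stack([map_coordinates(im[...,c],[q[:,1],q[:,0]],order=1) for c in range(3)],1)
L=[]
for z in np.arange(-4,26,1.):
    hd=lambda P:O+np.asarray(P)@Rh.T
    g=proj("scene",np.vstack([hd(circ(.0365,z/1e3,120)),hd(circ(.0365,z/1e3+.016,120))])).astype(np.float32)
    h=cv2.convexHull(g)[:,0]; c=h.mean(0); b=np.roll(h,-1,0); nn=np.c_[(b-h)[:,1],-(b-h)[:,0]]; nn/=np.linalg.norm(nn,axis=1,keepdims=True)+1e-9
    nn*=np.sign((nn*(h-c)).sum(1,keepdims=True)); k=nn@np.array([-.42,.9])>.0; 
    best=max((np.linalg.norm(samp(h[k]+d+nn[k])-samp(h[k]+d-nn[k]),axis=1).mean(),*d) for d in [(.4+.25*i,.5+.25*j) for i in range(-3,4) for j in range(-3,4)])
    L.append((round(best[0],1),z,best[1],best[2]))
print(sorted(L,reverse=True)[:8])
E
python3 zfit.py pics/s5.png
```

```text
[(np.float64(100.4), np.float64(2.0), 0.65, 0.75), (np.float64(100.3), np.float64(0.0), 0.9, 0.0), (np.float64(100.2), np.float64(1.0), 0.9, 0.5), (np.float64(100.2), np.float64(-1.0), 1.15, -0.25), (np.float64(100.1), np.float64(3.0), 0.4, 1.0), (np.float64(99.4), np.float64(4.0), 0.4, 1.25), (np.float64(95.1), np.float64(-2.0), 1.15, -0.25), (np.float64(93.3), np.float64(5.0), 0.15000000000000002, 1.25)]
```

The gear is at z≈0–2 mm, so it dropped over the key. I'll regrip with the tilt and press lightly to make sure it is fully seated.

Emit:
{"op": "carry_out", "data": {"rows": [[0.0012, 0.0017, -0.006, 0, 0.1, 0], [0.0024, 0.0034, -0.0115, 0, 0.2, 0], [0.0024, 0.0034, -0.0115, 0, 0.2618, 0], [0.0024, 0.0034, -0.0115, 0, 0.2618, 0], [0.0024, 0.0034, -0.0115, 0, 0.2618, 0], [0.0024, 0.0034, -0.0115, 0, 0.2618, 0]]}}

```text
clock: 9.28
tool_pos: [0.5456, 0.0031, 0.1968]
orientation: [-154.1, -0.1, -133.5]
force: [-0.2, -0.3, -0.2]
opening: 0.07
gripper_force: 0.0
```

```bash
python3 - <<'E'
from kin import *
where(); tgt(*insT(.045,-28,0,15)); tgt(*insT(.001,-28,0,15))
E
```

```text
clk 9.275 gear in head mm [-0.6 -0.8 46.9] phi -28.0 axis [0.128 0.229 0.965] F head [-0.2 -0.4 -0.1] Mom head [ 0.74  1.16 -0.43] open 0.07 [  35.    2.  -46.   38.  -44. -107.]
shift [-0.001  -0.0001 -0.0003] rot [ 0.005  -0.0036  0.0008] | mm 1.0 deg 0.4
shift [-0.0125 -0.0003  0.0421] rot [ 0.005  -0.0036  0.0008] | mm 43.0 deg 0.4
```

Emit:
{"op": "carry_out", "data": {"rows": [[-0.003, 0, 0.01, 0.005, -0.003, 0], [-0.006, 0, 0.02, 0.005, -0.003, 0], [-0.009, 0, 0.03, 0.005, -0.003, 0], [-0.011, 0, 0.037, 0.005, -0.003, 0], [-0.0125, -0.0003, 0.042, 0.005, -0.003, 0], [-0.0125, -0.0003, 0.042, 0.005, -0.003, 0], [-0.0125, -0.0003, 0.042, 0.005, -0.003, 0]]}}

```text
clock: 10.15
tool_pos: [0.5683, 0.0001, 0.1595]
orientation: [-153.8, 0.1, -133.4]
force: [-1.1, 0.2, 0.4]
opening: 0.0703
gripper_force: 0.0
```

Emit:
{"op": "carry_out", "data": {"rows": [[0, 0, 0, 0, 0, 0], [0, 0, 0, 0, 0, 0], [0, 0, 0, 0, 0, 0], [0, 0, 0, 0, 0, 0]], "grip": -1}}

```text
clock: 10.65
tool_pos: [0.5678, 0.0001, 0.1591]
orientation: [-153.8, 0.1, -133.4]
force: [-5.8, 3.3, 1.7]
opening: 0.038
gripper_force: 29.6
```

```bash
python3 - <<'E'
from kin import *
where(); p,r=insT(0,-28,0,15); print("1mm along -head z in tool:",(r.inv().apply(-Rh[:,2])).round(3))
E
```

```text
clk 10.65 gear in head mm [-0.1  0.8  3.1] phi -27.9 axis [0.122 0.229 0.966] F head [-4.7  2.   4.6] Mom head [ 0.96  3.   -0.94] open 0.038 [  32.    6.  -49.   45.  -37. -112.]
1mm along -head z in tool: [-0.259 -0.     0.966]
```

Emit:
{"op": "carry_out", "data": {"rows": [[-0.0003, 0, 0.001, 0, 0, 0], [-0.0006, 0, 0.002, 0, 0, 0], [-0.0008, 0, 0.003, 0, 0, 0], [-0.0008, 0, 0.003, 0, 0, 0], [-0.0008, 0, 0.003, 0, 0, 0]]}}

```text
clock: 11.28
tool_pos: [0.5691, 0.0001, 0.1584]
orientation: [-153.7, 0.2, -133.4]
force: [-28.7, 12.7, 26.4]
opening: 0.0381
gripper_force: 30.0
```

```bash
python3 - <<'E'
from kin import *
where()
E
```

```text
clk 11.275 gear in head mm [0.6 1.1 1.8] phi -27.9 axis [0.12  0.228 0.966] F head [-13.5   6.5  38.2] Mom head [-0.28  8.15 -2.19] open 0.0381 [  31.    6.  -49.   45.  -37. -112.]
```

An axial reaction of 38 N with only 1.3 mm of travel means the gear is hard against the collar. I'll ease off, release and retreat.

Emit:
{"op": "carry_out", "data": {"rows": [[0.0008, 0, -0.003, 0, 0, 0], [0.0008, 0, -0.003, 0, 0, 0], [0.0008, 0, -0.003, 0, 0, 0]]}}

```text
clock: 11.65
tool_pos: [0.568, 0.0001, 0.1588]
orientation: [-153.8, 0.0, -133.4]
force: [-0.3, 1.3, -4.9]
opening: 0.0381
gripper_force: 29.7
```

Emit:
{"op": "carry_out", "data": {"rows": [[0, 0, 0, 0, 0, 0], [0, 0, 0, 0, 0, 0], [0, 0, 0, 0, 0, 0], [0, 0, 0, 0, 0, 0]], "grip": 0.6}}

```text
clock: 12.15
tool_pos: [0.5683, 0.0001, 0.1595]
orientation: [-153.8, 0.1, -133.4]
force: [0.4, 0.4, 1.4]
opening: 0.0686
gripper_force: 0.0
```

Emit:
{"op": "carry_out", "data": {"rows": [[0, 0, -0.01, 0, 0, 0], [0, 0, -0.03, 0, 0, 0], [0, 0, -0.06, 0, 0, 0], [0, 0, -0.09, 0, 0, 0], [0, 0, -0.12, 0, 0, 0], [0, 0, -0.12, 0, 0, 0], [0, 0, -0.12, 0, 0, 0]]}}

```text
clock: 13.02
tool_pos: [0.5292, 0.0366, 0.2669]
orientation: [-153.8, 0.1, -133.4]
force: [1.1, 0.0, -1.5]
opening: 0.0701
gripper_force: 0.0
```

```bash
cat >> kin.py <<'E'
def tip(a):
    "TCP in head frame pushing the flap at angle a"
    if a>np.pi/2: return np.array([0,-.075+.15*np.cos(a)-.0095,.052+.15*np.sin(a)-.018])
    return np.array([0,-.075+.132*np.cos(a)-.0095,.052+.132*np.sin(a)])
def pose(h,b,half=0):
    "tool y along +-head x, tool leaning b deg in head x-z plane (30 = world vertical)"
    return O+Rh@h, R.from_matrix(Rh@Ry(b)@M@Rz(half))
E
cat > s.py <<'E'
from kin import *
where()
s=viewer.snapshot("scene")[:,:,::-1]; cv2.imwrite("pics/s6.png",s)
q0=telemetry.get_obs()["joint_pos"]
for b in (10,20,30):
  print("tilt",b,(Ry(b)@M)[:,2].round(2))
  for h in ([0.,.02,.2],[0,-.1,.25],[0,-.2,.2],[0,-.195,.155],tip(2.2),tip(1.57),tip(1.),tip(.5),tip(0)):
    S=ik(*pose(np.array(h),b),n=1,q0=q0) or ik(*pose(np.array(h),b),n=8); print(np.round(h,3),[x.round(0).astype(int).tolist() for x in S[:1]])
E
python3 s.py; python3 zfit.py pics/s6.png
```

```text
clk 13.025 gear in head mm [ 14.6  28.4 119.1] phi -27.9 axis [0.122 0.228 0.966] F head [ 0.2  0.2 -1.8] Mom head [ 0.71  1.17 -0.4 ] open 0.0701 [  42.   -3.  -39.   32.  -56. -105.]
tilt 10 [-0.17  0.   -0.98]
[0.   0.02 0.2 ] [[40, -13, -35, 19, -57, -61]]
[ 0.   -0.1   0.25] [[28, -21, -32, 14, -63, -44]]
[ 0.  -0.2  0.2] [[7, -15, -32, 8, -54, -23]]
[ 0.    -0.195  0.155] [[7, -12, -35, 9, -48, -23]]
[ 0.    -0.173  0.155] [[10, -12, -36, 10, -48, -28]]
[ 0.    -0.084  0.184] [[26, -15, -37, 15, -53, -45]]
[ 0.    -0.013  0.163] [[34, -11, -38, 18, -51, -56]]
[0.    0.031 0.115] [[35, -5, -39, 21, -44, -61]]
[0.    0.048 0.052] [[33, 1, -42, 25, -35, -64]]
tilt 20 [-0.34  0.   -0.94]
[0.   0.02 0.2 ] [[34, -7, -24, 8, -66, -48]]
[ 0.   -0.1   0.25] [[21, -13, -22, 6, -72, -34]]
[ 0.  -0.2  0.2] [[4, -8, -23, 3, -66, -17]]
[ 0.    -0.195  0.155] [[4, -5, -25, 3, -60, -17]]
[ 0.    -0.173  0.155] [[7, -5, -26, 4, -60, -21]]
[ 0.    -0.084  0.184] [[20, -8, -26, 6, -64, -34]]
[ 0.    -0.013  0.163] [[28, -5, -26, 7, -61, -43]]
[0.    0.031 0.115] [[30, 0, -27, 8, -56, -47]]
[0.   
[... 254 characters left out ...]
14]]
[ 0.    -0.173  0.155] [[4, 1, -17, 0, -71, -16]]
[ 0.    -0.084  0.184] [[16, -1, -16, 0, -75, -28]]
[ 0.    -0.013  0.163] [[23, 2, -16, 0, -72, -35]]
[0.    0.031 0.115] [[25, 6, -16, 0, -67, -37]]
[0.    0.048 0.052] [[25, 12, -17, 0, -61, -37]]
[(np.float64(101.7), np.float64(4.0), 0.15000000000000002, 1.25), (np.float64(101.7), np.float64(2.0), 0.4, 0.5), (np.float64(101.5), np.float64(1.0), 0.65, 0.25), (np.float64(101.4), np.float64(0.0), 0.65, -0.25), (np.float64(101.2), np.float64(3.0), 0.15000000000000002, 0.75), (np.float64(99.6), np.float64(-1.0), 0.9, -0.25), (np.float64(98.4), np.float64(5.0), -0.09999999999999998, 1.25), (np.float64(93.0), np.float64(-2.0), 1.15, -0.25)]
```

```bash
python3 - <<'E'
from kin import *
for h in ([.01,-.03,.21],[0,-.1,.245],[0,-.205,.225],[0,-.205,.155]): tgt(*pose(np.array(h),15))
E
```

```text
shift [ 0.0704 -0.0232 -0.0559] rot [-0.1903 -0.1924 -0.5144] | mm 92.0 deg 33.3
shift [ 0.1437 -0.0471 -0.0725] rot [-0.1903 -0.1924 -0.5144] | mm 167.0 deg 33.3
shift [ 0.2281 -0.0963 -0.0291] rot [-0.1903 -0.1924 -0.5144] | mm 249.0 deg 33.3
shift [ 0.2099 -0.0964  0.0385] rot [-0.1903 -0.1924 -0.5144] | mm 234.0 deg 33.3
```

Emit:
{"op": "carry_out", "data": {"rows": [[0.03, -0.01, -0.025, -0.06, -0.06, -0.16], [0.07, -0.023, -0.056, -0.12, -0.12, -0.33], [0.105, -0.035, -0.065, -0.19, -0.192, -0.48], [0.144, -0.047, -0.0725, -0.19, -0.192, -0.514], [0.185, -0.07, -0.055, -0.19, -0.192, -0.514], [0.228, -0.096, -0.029, -0.19, -0.192, -0.514], [0.228, -0.096, -0.029, -0.19, -0.192, -0.514], [0.228, -0.096, -0.029, -0.19, -0.192, -0.514]], "grip": -1}}

```text
clock: 14.08
tool_pos: [0.4256, -0.1804, 0.3343]
orientation: [-165.0, -0.0, -102.2]
force: [0.0, 0.7, 0.6]
opening: 0.0006
gripper_force: 0.0
```

Emit:
{"op": "carry_out", "data": {"rows": [[0, 0, 0, 0, 0, 0], [0, 0, 0, 0, 0, 0]]}}

```text
clock: 14.32
tool_pos: [0.4266, -0.1783, 0.3351]
orientation: [-164.9, 0.0, -101.9]
force: [0.8, 0.3, -0.0]
opening: 0.0003
gripper_force: 0.0
```

```bash
python3 - <<'E'
from kin import *
where()
for h in ([0,-.205,.225],[0,-.205,.155]): tgt(*pose(np.array(h),15))
s=viewer.snapshot("scene")[:,:,::-1]; cv2.imwrite("pics/s7.png",s)
cv2.imwrite("pics/c7.png",cv2.resize(s[30:230,170:350],None,fx=3,fy=3,interpolation=2))
E
```

```text
clk 14.325 gear in head mm [   0.4 -203.1  206. ] phi 0.1 axis [ 0.258 -0.001  0.966] F head [ 0.7  0.4 -0.4] Mom head [ 0.11  0.82 -0.1 ] open 0.0003 [  6. -14. -26.   5. -63. -19.]
shift [0.0019 0.0004 0.0002] rot [-0.0011  0.0006  0.0022] | mm 1.0 deg 0.1
shift [ 0.002  -0.0176  0.0678] rot [-0.0011  0.0006  0.0022] | mm 70.0 deg 0.1
```

View pics/c7.png

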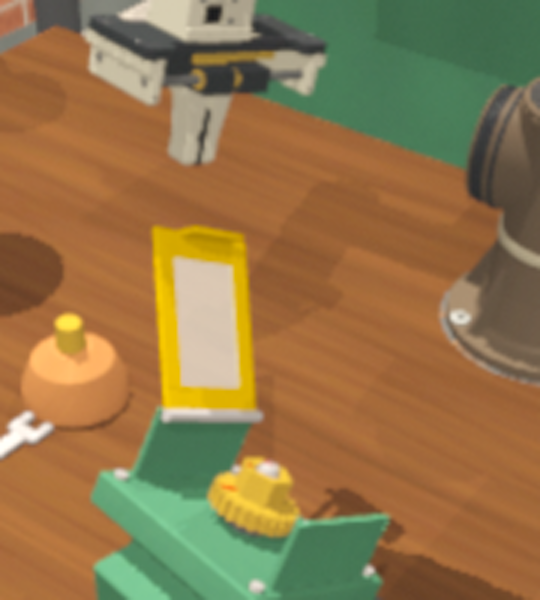

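The view shows the gear seated low with the shaft end proud of the boss at about (268,465). The flap is still open, and the shut fingers at (195,150) are beyond its free edge. Next I'll descend outside the edge and compute the pushing arc.

Emit:
{"op": "carry_out", "data": {"rows": [[0.002, -0.005, 0.02, 0, 0, 0], [0.002, -0.011, 0.043, 0, 0, 0], [0.002, -0.0176, 0.068, 0, 0, 0], [0.002, -0.0176, 0.068, 0, 0, 0], [0.002, -0.0176, 0.068, 0, 0, 0], [0.002, -0.0176, 0.068, 0, 0, 0]]}}

```text
clock: 15.12
tool_pos: [0.4598, -0.1886, 0.2752]
orientation: [-164.8, 0.0, -102.0]
force: [-0.0, 0.6, -0.3]
opening: 0.0005
gripper_force: 0.0
```

```bash
python3 - <<'E'
from kin import *
where()
for a in (2.2,2.0,1.8,1.6,1.4,1.2,1.0,.8,.6,.4,.2,.1,0):
    print(a,end=" "); tgt(*pose(tip(a)+np.array([0,0,.004 if a<1.57 else 0]),15))
E
```

```text
clk 15.125 gear in head mm [   0.5 -206.2  136.9] phi -0.0 axis [ 0.256 -0.     0.967] F head [-0.3  0.5 -0.2] Mom head [ 0.14  0.84 -0.07] open 0.0005 [  4.  -8. -30.   5. -54. -18.]
2.2 shift [-0.0334  0.0003  0.0007] rot [-0.0029  0.0003 -0.    ] | mm 33.0 deg 0.2
2.0 shift [-0.0593  0.0042 -0.0139] rot [-0.0029  0.0003 -0.    ] | mm 61.0 deg 0.2
1.8 shift [-0.0876  0.0067 -0.0233] rot [-0.0029  0.0003 -0.    ] | mm 90.0 deg 0.2
1.6 shift [-0.1173  0.0077 -0.027 ] rot [-0.0029  0.0003 -0.    ] | mm 120.0 deg 0.2
1.4 shift [-0.1441  0.0082 -0.029 ] rot [-0.0029  0.0003 -0.    ] | mm 147.0 deg 0.2
1.2 shift [-0.1695  0.0064 -0.0222] rot [-0.0029  0.0003 -0.    ] | mm 171.0 deg 0.2
1.0 shift [-0.193   0.0034 -0.0106] rot [-0.0029  0.0003 -0.    ] | mm 193.0 deg 0.2
0.8 shift [-0.2137 -0.0008  0.0052] rot [-0.0029  0.0003 -0.    ] | mm 213.0 deg 0.2
0.6 shift [-0.2306 -0.006   0.0247] rot [-0.0029  0.0003 -0.    ] | mm 232.0 deg 0.2
0.4 shift [-0.2433 -0.0119  0.047 ] rot [-0.0029  0.0003 -0.    ] | mm 248.0 deg 0.2
0.2 shift [-0.2511 -0.0184  0.0714] rot [-0.0029  0.0003 -0.    ] | mm 261.0 deg 0.2
0.1 shift [-0.253  -0.0217  0.084 ] rot [-0.0029  0.0003 -0.    ] | mm 267.0 deg 0.2
0 shift [-0.2537 -0.0251  0.0967] rot [-0.0029  0.0003 -0.    ] | mm 272.0 deg 0.2
```

Emit:
{"op": "carry_out", "data": {"rows": [[-0.017, 0, 0, 0, 0, 0], [-0.033, 0, 0.0007, 0, 0, 0], [-0.046, 0.002, -0.007, 0, 0, 0], [-0.059, 0.004, -0.014, 0, 0, 0], [-0.073, 0.0055, -0.019, 0, 0, 0], [-0.0876, 0.0067, -0.023, 0, 0, 0], [-0.0876, 0.0067, -0.023, 0, 0, 0]]}}

```text
clock: 16.0
tool_pos: [0.4659, -0.0999, 0.2956]
orientation: [-164.8, 0.1, -101.9]
force: [0.1, 0.4, -0.2]
opening: 0.0003
gripper_force: 0.0
```

```bash
cat > gfit.py <<'E'
from kin import *
import sys
im=viewer.snapshot("scene")[:,:,::-1]; cv2.imwrite(sys.argv[1],im)
hsv=cv2.cvtColor(im,cv2.COLOR_BGR2HSV); m=cv2.inRange(hsv,(22,190,120),(32,255,255))
best=[]
for a in np.arange(-.05,2.3,.025):
    P=[]
    for x,y in ((-.055,.0),(.055,.0),(.055,.15),(-.055,.15)): P.append(O+Rh@np.array([x,-.075+y*np.cos(a),.052+y*np.sin(a)]))
    Q=[]
    for x,y in ((-.040,.02),(.040,.02),(.040,.135),(-.040,.135)): Q.append(O+Rh@np.array([x,-.075+y*np.cos(a),.052+y*np.sin(a)]))
    f=np.zeros(m.shape,np.uint8); cv2.fillPoly(f,[np.round(proj("scene",np.array(P))).astype(int)],255); cv2.fillPoly(f,[np.round(proj("scene",np.array(Q))).astype(int)],0)
    best.append((round((f&m).sum()/((f|m)>0).sum()/255,3),round(a,3)))
print("guard fit",sorted(best,reverse=True)[:4])
E
python3 gfit.py pics/s8.png; python3 -c "
from kin import *
where()"
```

```text
guard fit [(np.float64(0.638), np.float64(1.75)), (np.float64(0.624), np.float64(1.725)), (np.float64(0.569), np.float64(1.775)), (np.float64(0.559), np.float64(1.7))]
clk 16.05 gear in head mm [  -0.4 -118.6  160.5] phi 0.0 axis [ 0.257 -0.001  0.967] F head [-0.4 -0.1 -0.3] Mom head [ 0.05  0.81 -0.03] open 0.0003 [ 18. -11. -31.   9. -57. -34.]
```

Emit:
{"op": "carry_out", "data": {"rows": [[-0.015, 0.0005, -0.002, 0, 0, 0], [-0.03, 0.001, -0.004, 0, 0, 0], [-0.043, 0.0013, -0.005, 0, 0, 0], [-0.0565, 0.0015, -0.0057, 0, 0, 0], [-0.07, 0.0007, -0.003, 0, 0, 0], [-0.082, -0.0003, 0.001, 0, 0, 0], [-0.094, -0.0017, 0.006, 0, 0, 0], [-0.1054, -0.0033, 0.0127, 0, 0, 0]]}}

```text
clock: 17.05
tool_pos: [0.4945, 0.0021, 0.2827]
orientation: [-164.9, 0.0, -102.0]
force: [-0.7, -0.5, 1.2]
opening: 0.0006
gripper_force: 0.6
```

Emit:
{"op": "carry_out", "data": {"rows": [[-0.011, -0.002, 0.008, 0, 0, 0], [-0.0206, -0.0042, 0.0158, 0, 0, 0], [-0.029, -0.0068, 0.0255, 0, 0, 0], [-0.0376, -0.0094, 0.0353, 0, 0, 0], [-0.044, -0.0123, 0.0464, 0, 0, 0], [-0.0503, -0.0153, 0.0576, 0, 0, 0], [-0.0503, -0.0153, 0.0576, 0, 0, 0], [-0.0503, -0.0153, 0.0576, 0, 0, 0]]}}

```text
clock: 18.05
tool_pos: [0.5335, 0.044, 0.2314]
orientation: [-165.0, -0.0, -102.0]
force: [-0.5, 0.0, 0.4]
opening: 0.0003
gripper_force: 0.0
```

```bash
python3 gfit.py pics/s9.png; python3 -c "
from kin import *
where()
for a in (.2,.1,0): tgt(*pose(tip(a)+np.array([0,0,.004]),15))"
```

```text
guard fit [(np.float64(0.158), np.float64(0.375)), (np.float64(0.145), np.float64(0.35)), (np.float64(0.14), np.float64(0.225)), (np.float64(0.125), np.float64(0.25))]
clk 18.1 gear in head mm [-0.7 36.7 87.2] phi -0.0 axis [ 0.258 -0.     0.966] F head [-0.2  0.1 -0. ] Mom head [ 0.08  0.83 -0.07] open 0.0003 [ 33.  -2. -33.  14. -48. -54.]
shift [-0.0082 -0.0069  0.023 ] rot [-0.0012  0.     -0.0008] | mm 25.0 deg 0.1
shift [-0.0102 -0.0102  0.0356] rot [-0.0012  0.     -0.0008] | mm 38.0 deg 0.1
shift [-0.0108 -0.0136  0.0483] rot [-0.0012  0.     -0.0008] | mm 51.0 deg 0.1
```

Emit:
{"op": "carry_out", "data": {"rows": [[-0.004, -0.0035, 0.0115, 0, 0, 0], [-0.008, -0.007, 0.023, 0, 0, 0], [-0.009, -0.0085, 0.029, 0, 0, 0], [-0.01, -0.01, 0.0355, 0, 0, 0], [-0.01, -0.01, 0.0355, 0, 0, 0], [-0.01, -0.01, 0.0355, 0, 0, 0]]}}

```text
clock: 18.85
tool_pos: [0.554, 0.0499, 0.1997]
orientation: [-165.0, -0.0, -102.0]
force: [-0.1, -0.2, -0.2]
opening: 0.0003
gripper_force: 0.0
```

Emit:
{"op": "carry_out", "data": {"rows": [[0, -0.001, 0.004, 0, 0, 0], [0, -0.002, 0.008, 0, 0, 0], [0, -0.002, 0.008, 0, 0, 0], [0, -0.002, 0.008, 0, 0, 0]]}}

```text
clock: 19.35
tool_pos: [0.5579, 0.049, 0.1923]
orientation: [-165.0, -0.0, -102.0]
force: [-0.7, -0.6, 0.1]
opening: 0.0005
gripper_force: 0.0
```

```bash
python3 -c "
from kin import *
where()"
```

```text
clk 19.35 gear in head mm [-0.7 46.6 41.8] phi -0.0 axis [0.258 0.    0.966] F head [-0.4 -0.7  0.4] Mom head [ 0.09  0.89 -0.04] open 0.0005 [ 32.   3. -35.  15. -43. -54.]
```

Emit:
{"op": "carry_out", "data": {"rows": [[0, -0.001, 0.003, 0, 0, 0], [0, -0.0015, 0.005, 0, 0, 0], [0, -0.002, 0.007, 0, 0, 0], [0, -0.002, 0.007, 0, 0, 0], [0, -0.002, 0.007, 0, 0, 0]]}}

```text
clock: 19.98
tool_pos: [0.56, 0.0486, 0.1901]
orientation: [-164.9, 0.1, -102.0]
force: [-44.3, 10.8, 46.1]
opening: 0.0004
gripper_force: 31.4
```

```bash
python3 -c "
from kin import *
where()"
```

```text
clk 19.975 gear in head mm [ 0.1 46.6 38.8] phi -0.1 axis [ 0.257 -0.001  0.966] F head [-16.4   1.4  62.7] Mom head [ 0.74 12.19 -0.17] open 0.0004 [ 32.   3. -35.  16. -42. -54.]
```

A hard stop at about z = 52–57 mm matches the shut flap. I'll retreat and verify.

Emit:
{"op": "carry_out", "data": {"rows": [[0, 0.002, -0.007, 0, 0, 0], [0, 0.004, -0.02, 0, 0, 0], [0, 0, -0.06, 0, 0, 0], [0.0, 0, -0.11, 0, 0, 0], [-0.03, 0, -0.15, 0, 0, 0], [-0.08, 0, -0.17, 0, 0, 0], [-0.12, 0, -0.17, 0, 0, 0], [-0.12, 0, -0.17, 0, 0, 0]]}}

```text
clock: 20.98
tool_pos: [0.5438, 0.1772, 0.35]
orientation: [-165.0, -0.1, -101.9]
force: [0.1, -1.1, -0.7]
opening: 0.0002
gripper_force: 0.0
```

```bash
python3 gfit.py pics/s10.png; python3 - <<'E'
from kin import *
s=cv2.imread("pics/s10.png"); t=viewer.snapshot("top")[:,:,::-1]; where()
A=[]
for im,n,x0,y0 in ((s,"scene",195,150),(t,"top",190,110)):
    a=cv2.resize(im[y0:y0+110,x0:x0+100],None,fx=4,fy=4,interpolation=2)
    q=(proj(n,np.array([O+Rh@np.array(p) for p in ((.055,-.075,.056),(.055,.075,.056),(-.055,.075,.056),(-.055,-.075,.056))]))-[x0,y0]+.5)*4
    cv2.polylines(a,[q.astype(int)],True,(0,0,255),1); A.append(a)
cv2.imwrite("pics/c10.png",np.hstack(A))
E
```

```text
guard fit [(np.float64(0.428), np.float64(0.05)), (np.float64(0.395), np.float64(0.025)), (np.float64(0.32), np.float64(0.0)), (np.float64(0.306), np.float64(0.075))]
clk 21.075 gear in head mm [ 43.1 166.9 198.6] phi 0.0 axis [0.259 0.001 0.966] F head [-0.3 -0.2 -0.4] Mom head [ 0.04  0.84 -0.02] open 0.0002 [ 46.  -1. -17.  14. -66. -63.]
```

View pics/c10.png

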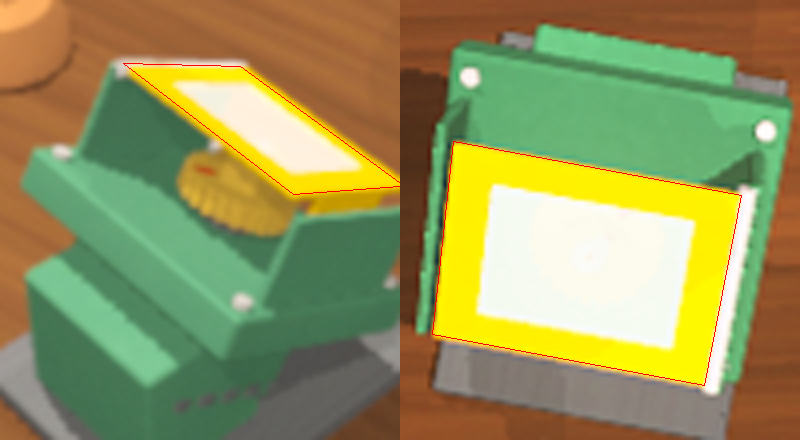

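The overlay for the fully shut flap fits in both views. The tab at (340,200) goes down behind the rim, and the gear sits keyed against the collar. The robot is clear, so I'm handing in.

```bash
python3 -c "
from plant import workorder
print(workorder.close_job())"
```

```text
the job is handed in; nothing more can be done
None
```

I handed the job in at about 21 s: the brass gear is keyed and home on the collar, the yellow guard is shut with its tab behind the rim, and the lampshade, spanner and jar were not touched.

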